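Make up the test-lab kit and the inspection kit after a metal print

TASK

Make up the two sample kits from the parts standing about the worktop. The test-lab carrier (two slots and a narrow collar) takes the two tensile bars, one lying flat in each slot, and the sample vial upright in the collar; the inspection carrier (two rings) takes the gear flat in the low ring and the smaller of the two powder jars upright in the tall collar, every piece right down on the carrier's plate. Never tip the vial or the jars over, and leave the larger jar where it stands.

Things in the scene. Friction and masses are not known exactly. Their poses are not given: they have to be found in the camera images.
- bar_carrier: Fixed test-lab carrier: aluminium plate 154 (x) x 92 (y) x 6 mm, origin at its underside's centre. Floors at z 6 mm. Two slots along y, 28 x 76 mm, centred at x -52 and -4, y 0; walls to z 12 only where |y| > 21 mm, so an open 43 mm channel for fingers crosses their middles. Narrow dark grey collar at x 52, y 0: 33 mm inside, 43 outside, rim at z 16 mm.
- part_carrier: Fixed inspection carrier: the same aluminium plate, 154 (x) x 92 (y) x 6 mm, origin at its underside's centre. Two dark grey rings, floors at z 6 mm: tall collar at x -38, y 0 (58 mm inside, 68 outside, rim at z 16 mm) and low ring at x 40, y 0 (50 mm inside, 60 outside, rim at z 10 mm).
- bar_a: Printed bronze tensile test bar (flat dog-bone), 60 mm long along its y, 12 mm wide (x), 8 mm thick, lying flat; origin at the centre of its underside. About 20 g. The two bars are alike.
- bar_b: The second printed bronze tensile test bar, like bar_a: 60 mm along its y, 12 mm wide, 8 mm thick, origin at the centre of its underside.
- gear: Printed bronze spur gear lying flat, 34 mm in diameter, 10 mm thick; origin at the centre of its underside, z along its axis. About 45 g.
- vial: Slim amber sample vial with a screw cap, standing upright, 17 mm in diameter, 44 mm tall; origin at the centre of its underside, z up. About 15 g.
- small_jar: The smaller of the two screw-lid powder jars, standing upright: 42 mm in diameter, 55 mm tall; origin at the centre of its underside, z up. About 140 g.
- large_jar: The larger of the two screw-lid powder jars, standing upright: 50 mm in diameter, 62 mm tall; origin at the centre of its underside, z up. It belongs to neither kit and stays where it is.
- hose_end (a point): Lower end of the blue coiled air hose, a fixed part of the room to keep the arm clear of: the coil, 30 mm thick, hangs straight down from high above to this point 50 mm over the worktop, and from here a thin tube runs back to the wall. Always at the same place.

How it is judged:
By the outcome, as a careful person would: the job done as asked, in the order asked, and still so for the second after the job is handed in, with the robot touching nothing.
It also fails if it takes over 112 s, if anything falls off the work surface, if the arm or the gripper's body presses on something with over 40 N, if the wrist force passes 120 N, or if a joint passes its speed limit or range.

ROBOT

A 7-joint arm with a two-finger parallel gripper is mounted at the origin on a cart in front of the work surface, level with it; the furniture and walls round the work are solid. World frame = base frame: x ahead of the robot, y to its left, z up, the work surface at z = 0. Lengths are in mm, angles in rad, forces in N, time in s.
With the tool pointing down it reaches from about 400 to 900 mm from the base axis. Payload 5.6 kg.
Tool frame: the origin (TCP) lies midway between the tips of the shut fingers; the grasp point (between the pads) lies 19 mm behind it; z points along the fingers, x is the direction in which the jaws open and shut, and the axes are right-handed (so a half turn about z gives the same grasp; the last joint's range is limited). The gripper opens to 92 mm and grips with 3 to 60 N. Pads are 20 mm wide; open, the fingers measure 128 mm over their backs; the gripper's body (75 mm by 189 mm) begins 69 mm behind the grasp point.
Start: joints at [1.29, 0.468, -0.012, 1.603, 0.006, 1.071, -0.056], TCP at [153.074, -631.726, 214.592] pointing down, gripper open.
Joint ranges: [-2.53, 2.53], [-0.31, 2.02], [-1.57, 1.55], [0.28, 2.44], [-1.29, 4.43], [0.15, 1.84], [-2.92, 2.92]. Speed limits (rad/s): [2.57, 2.57, 3.14, 3.14, 3.14, 3.14, 3.14].

INTERFACE

Orientations are given as a unit quaternion [x, y, z, w].
In Python, from bench import env gives the robot as it stands.
- The arm moves only by the tool drive_tool, never from a script. Its argument "moves" is a list of rows, each an object of numbers: "dx", "dy", "dz": the shift along the tool's x, y, z in m; "twist": the turn about the tool's z in rad; "hand": the opening, from -1 (shut) to 1 (fully open), so that 0 is half open. In form: [{"dx": .., "dy": .., "dz": .., "twist": .., "hand": ..}, ...]. A call has 1 to 12 rows; each row shifts and turns the commanded pose from where the row before left it, along the tool's axes as they then stand; what a row does not reach is not made up. A row lasts 1/10 s, in which the tool goes at most 50 mm and 8.59 degrees, less where a joint would pass 70% of its speed; a pose out of reach is approached as far as the arm can. A call is refused whole if a number of a shift passes 0.05 or a number of a turn 0.15, either way. A call with a gripper value outside its range is refused whole. The fingers move at their own pace and stop on an object; "force" is the grip in N (left out, the last holds). Time passes only in rows, so rows that do not move let the fingers close. It gives the time, the measured TCP pose, the force and the opening at its end, in the units of the state.
- env.sense(): the state, without advancing time (a new reading comes with each control period).
- env.camera(name): name is "scene" or "side" or "wrist"; returns the picture (384x512x3 uint8, blue, green, red); there is no depth.
- env.get_calibration(name): a dict with "fx", "fy", "cx", "cy" (pixels), "rvec" (rotation vector, rad) and "tvec" (3), from world to camera coordinates, as OpenCV has them; the wrist camera has in their place "hand_eye" (4x4, takes a point from camera to tool coordinates, whose origin is the TCP and whose axes are the tool frame's). Camera axes: x right, y down, z forward; pixel columns grow to the right and rows downward; lengths in mm; the calibration is good to about 2 mm. A picture is of the moment at which its call begins: read the wrist's pose just before it. get_calibration takes no time and is no camera call.
- env.finish_job(): hands the job in, once; it reports no verdict.
The state is a dict: "time": time; "joints": joint angles; "qvel": joint speeds; "joint_efforts": joint torques, N m; "ee_pos": TCP position; "orientation": TCP orientation; "contact_force": force on the tool from outside, world axes, zero at the start; "torque": the same for the moment, N m; "opening": finger opening in mm.
Only numpy, scipy, OpenCV 4.12 (cv2) and the standard library are available. Lean on these libraries where they do the work, as an engineer would, in place of code of your own. Each camera call takes 0.05 s, during which the arm holds its last target. There are 200 camera calls.

## Working session

There is one attempt and no reset: what is moved stays moved. The work goes in short steps, Python scripts to look and compute and a tool call to move; the robot and the scene stay as the last step left them, time stands still between calls to the robot, and variables do not carry over. Pictures are saved under pics/ and viewed, about 12 in all and at most 16, crops included, and the job is handed in when it is done.

Besides the shell and the picture viewer there is one more tool, called after "Call:" by a JSON object that holds its "method" and its "body". drive_tool: Moves the arm, as the interface text tells. Its arguments: {"type":"object","properties":{"moves":{"type":"array"},"force":{"type":"number"}},"required":["moves"]}

```bash
mkdir -p pics; ls; python3 - <<'E'
from bench import env
import cv2
s=env.sense(); print(s)
for n in("scene","side"):
    cv2.imwrite(f"pics/{n}0.png",env.camera(n)); print(n,env.get_calibration(n))
print(env.get_calibration("wrist"))
E
```

```text
pics
{'time': 0.0, 'joints': array([ 1.28998755,  0.46837487, -0.01161139,  1.60362674,  0.00602121,
        1.0714317 , -0.05632427]), 'qvel': array([ 0.00145537,  0.00105099,  0.00039631, -0.00012399, -0.00083714,
        0.00109189, -0.00058999]), 'joint_efforts': array([ 7.13794839e-05, -5.20573425e+01, -1.25424092e-02, -2.43747514e+01,
       -5.67030301e-02,  1.73145114e-02,  1.62388446e-04]), 'ee_pos': array([ 152.9116763 , -631.14166257,  213.64058719]), 'orientation': array([ 7.85972079e-01, -6.18261333e-01, -7.51206250e-04, -5.01463540e-04]), 'contact_force': array([0.67976952, 0.23526269, 0.14329233]), 'torque': array([-0.02284435, -0.03234551, -0.00649128]), 'opening': 91.9221021835546}
scene {'fx': 477.30871232623673, 'fy': 477.30871232623673, 'cx': 251.1295553586658, 'cy': 184.16589323313454, 'rvec': array([ 0.7338412 , -2.59441585,  1.15423268]), 'tvec': array([ 494.14919633,  238.91297683, 1174.16306798])}
side {'fx': 364.24557710132535, 'fy': 364.24557710132535, 'cx': 256.25478186862955, 'cy': 185.7532245512272, 'rvec': array([ 0.77509708, -2.43058304,  1.24938551]), 'tvec': array([484.63068203, 233.13375176, 643.85047828])}
{'fx': 305.8173433881414, 'fy': 305.8173433881414, 'cx': 250.68404911686645, 'cy': 186.86503247410488, 'hand_eye': array([[ 9.99999873e-01,  3.81963814e-04, -3.28327903e-04,
         7.27711614e-01],
       [-2.79886764e-04,  9.63346806e-01,  2.68258931e-01,
        -7.63461512e+01],
       [ 4.18758841e-04, -2.68258805e-01,  9.63346790e-01,
        -1.70012266e+02],
       [ 0.00000000e+00,  0.00000000e+00,  0.00000000e+00,
         1.00000000e+00]])}
```

View pics/scene0.png

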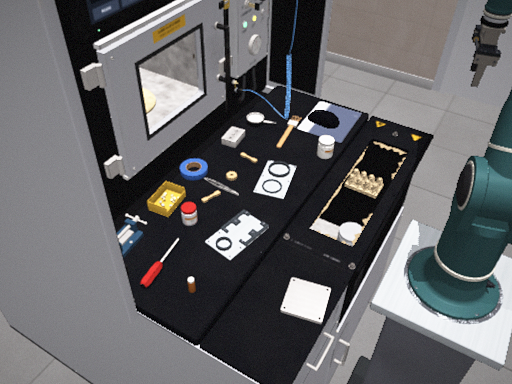

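View pics/side0.png

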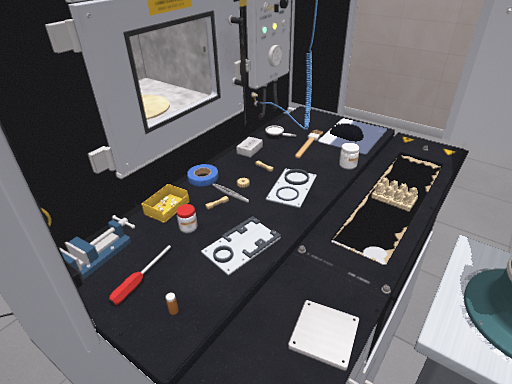

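The scene picture shows, at scene pixels, the red-lid jar (189,213), white-lid jar (325,147), bars (249,157) and (211,196), gear (231,176), vial (192,284), bar carrier (237,235) and part carrier (275,180). The side view agrees with this. Next I'll take enlarged crops.

```bash
cat > h.py <<'E'
import numpy as np, cv2
from scipy.spatial.transform import Rotation as R
from bench import env
def cam(n, s=None):
    c=env.get_calibration(n); K=np.array([[c['fx'],0,c['cx']],[0,c['fy'],c['cy']],[0,0,1]])
    if n=='wrist':
        s=s or env.sense(); T=np.eye(4); T[:3,:3]=R.from_quat(s['orientation']).as_matrix(); T[:3,3]=s['ee_pos']
        M=np.linalg.inv(T@np.array(c['hand_eye']))
        return K,M[:3,:3],M[:3,3]
    return K,R.from_rotvec(np.ravel(c['rvec'])).as_matrix(),np.ravel(c['tvec'])
def ray(C,uv,z):
    K,A,t=C; o=-A.T@t; d=A.T@np.linalg.inv(K)@np.array([uv[0],uv[1],1.]); return (o+d*(z-o[2])/d[2]).round(1)
def proj(C,p):
    K,A,t=C; q=K@(A@np.asarray(p,float)+t); return (q[:2]/q[2]).round(1)
E
python3 - <<'E'
from h import *
for n,(x,y) in (("scene",(130,90)),("side",(100,100))):
    i=cv2.imread(f"pics/{n}0.png"); cv2.imwrite(f"pics/{n}c.png",cv2.resize(i[y:y+210,x:x+270],None,fx=2.8,fy=2.8,interpolation=cv2.INTER_CUBIC))
P={'scene':dict(red=(189,222),white=(325,157),bar1=(249,157),bar2=(211,196),gear=(231,176),vial=(192,291),hose=(288,118)),
'side':dict(red=(188,229),white=(349,165),bar1=(264,166),bar2=(217,203),gear=(243,183),vial=(173,312),hose=(307,127))}
for n in P:
    C=cam(n)
    for k,v in P[n].items(): print(n,k,ray(C,v,{'bar1':4,'bar2':4,'gear':5,'hose':50}.get(k,0)))
E
```

```text
scene red [668.1 181.    0. ]
scene white [ 470.3 -277.9    0. ]
scene bar1 [ 674.  -144.3    4. ]
scene bar2 [673.6  67.3   4. ]
scene gear [671.8 -36.1   5. ]
scene vial [525.9 359.1   0. ]
scene hose [ 642.3 -342.3   50. ]
side red [666.1 179.    0. ]
side white [ 474.8 -292.1    0. ]
side bar1 [ 673.9 -142.4    4. ]
side bar2 [671.6  69.    4. ]
side gear [670.5 -37.6   5. ]
side vial [527.9 357.6   0. ]
side hose [ 652.  -351.4   50. ]
```

View pics/scenec.png

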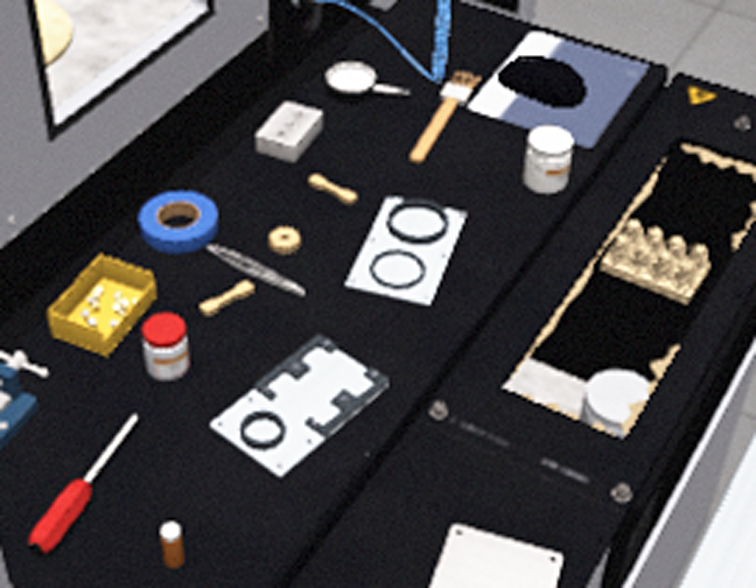

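View pics/sidec.png

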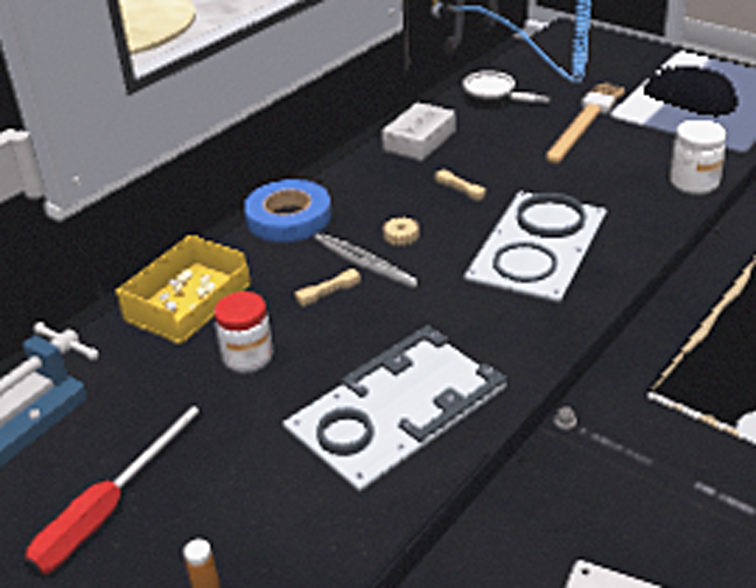

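The red-lid jar looks like the smaller one, and I'll check that by numbers. Both carriers and all parts are visible.

```bash
python3 - <<'E'
from h import *
X={'scene':(130,90),'side':(100,100)}
Q={'scene':dict(part=[(388,198),(466,210),(430,303),(346,286)],bar=[(320,338),(388,380),(281,474),(211,424)],tall=[(418,221)],low=[(398,269)],col=[(263,430)],
 redtop=[(143,330),(188,330)],whitetop=[(525,142),(573,142)],bar1=[(315,181),(350,195)],bar2=[(207,306),(249,290)]),
'side':dict(part=[(522,193),(606,208),(563,297),(467,278)],bar=[(430,330),(506,382),(361,487),(285,424)],tall=[(552,215)],low=[(526,262)],col=[(345,431)],
 redtop=[(215,311),(268,311)],whitetop=[(676,136),(724,136)],bar1=[(442,180),(480,192)],bar2=[(302,295),(356,280)])}
Z=dict(part=6,bar=6,tall=16,low=10,col=16,redtop=50,whitetop=56,bar1=8,bar2=8)
for n in Q:
    C=cam(n)
    for k,v in Q[n].items():
        p=np.array([ray(C,(a/2.8+X[n][0],b/2.8+X[n][1]),Z[k]) for a,b in v])[:,:2]
        e=np.diff(np.vstack([p,p[:1]]),axis=0)
        print(n,k,p.mean(0).round(1),'len',np.linalg.norm(e,axis=1).round(1)[:4],'ang',np.degrees(np.arctan2(e[:,1],e[:,0])).round(1))
E
```

```text
scene part [550.9 -97.6] len [ 88.5 157.3  90.  152.8] ang [-161.6  103.7   15.5  -77. ]
scene bar [529.  150.9] len [ 87.3 153.6  89.5 152.4] ang [ 171.    80.7   -9.8 -100.2]
scene tall [ 557.8 -131.4] len [0.] ang [0.]
scene low [541.1 -58. ] len [0.] ang [0.]
scene col [535.6 206.1] len [0.] ang [0.]
scene redtop [667.6 174.8] len [43.1 43.1] ang [-148.1   31.9]
scene whitetop [ 478.  -287.3] len [54. 54.] ang [-147.8   32.2]
scene bar1 [ 671.9 -139. ] len [46.6 46.6] ang [179.5  -0.5]
scene bar2 [668.9  71.4] len [48.3 48.3] ang [-118.4   61.6]
side part [ 549.8 -100.3] len [ 87.2 152.6  89.5 154. ] ang [-164.4  104.    16.5  -76.9]
side bar [528.4 149.4] len [ 89.8 153.   88.9 155.3] ang [169.   80.1  -9.6 -99.6]
side tall [ 556.5 -132.4] len [0.] ang [0.]
side low [540.8 -59.7] len [0.] ang [0.]
side col [535.6 204.3] len [0.] ang [0.]
side redtop [667.7 174. ] len [43.2 43.2] ang [-145.5   34.5]
side whitetop [ 477.6 -288. ] len [48.2 48.2] ang [-146.1   33.9]
side bar1 [ 667.6 -136.3] len [45.8 45.8] ang [-176.2    3.8]
side bar2 [667.6  70.8] len [51.3 51.3] ang [-120.1   59.9]
```

Call:
{"method": "drive_tool", "body": {"moves": [{"dx":-0.034,"dy":-0.031},{"dx":-0.034,"dy":-0.031},{"dx":-0.034,"dy":-0.031},{"dx":-0.034,"dy":-0.031},{"dx":-0.034,"dy":-0.031},{"dx":-0.034,"dy":-0.031},{"dx":-0.034,"dy":-0.031},{"dx":-0.034,"dy":-0.031},{"dx":-0.034,"dy":-0.031},{"dx":-0.034,"dy":-0.031},{"dx":-0.034,"dy":-0.031},{"dx":-0.034,"dy":-0.031}]}}

```text
schema error: expected keys dx, dy, dz, twist, hand
```

Call:
{"method": "drive_tool", "body": {"moves": [{"dx":-0.034,"dy":-0.031,"dz":0,"twist":0,"hand":1},{"dx":-0.034,"dy":-0.031,"dz":0,"twist":0,"hand":1},{"dx":-0.034,"dy":-0.031,"dz":0,"twist":0,"hand":1},{"dx":-0.034,"dy":-0.031,"dz":0,"twist":0,"hand":1},{"dx":-0.034,"dy":-0.031,"dz":0,"twist":0,"hand":1},{"dx":-0.034,"dy":-0.031,"dz":0,"twist":0,"hand":1},{"dx":-0.034,"dy":-0.031,"dz":0,"twist":0,"hand":1},{"dx":-0.034,"dy":-0.031,"dz":0,"twist":0,"hand":1},{"dx":-0.034,"dy":-0.031,"dz":0,"twist":0,"hand":1},{"dx":-0.034,"dy":-0.031,"dz":0,"twist":0,"hand":1},{"dx":-0.034,"dy":-0.031,"dz":0,"twist":0,"hand":1},{"dx":-0.034,"dy":-0.031,"dz":0,"twist":0,"hand":1}]}}

```text
time: 1.3
ee_pos: [418.9, -145.9, 214.6]
orientation: [0.786, -0.618, 0.0, 0.0]
contact_force: [0.2, -1.0, 0.2]
opening: 92.0
```

Call:
{"method": "drive_tool", "body": {"moves": [{"dx":-0.02,"dy":-0.042,"dz":0,"twist":0,"hand":1},{"dx":-0.02,"dy":-0.042,"dz":0,"twist":0,"hand":1},{"dx":-0.02,"dy":-0.042,"dz":0,"twist":0,"hand":1},{"dx":-0.02,"dy":-0.042,"dz":0,"twist":0,"hand":1},{"dx":-0.02,"dy":-0.042,"dz":0,"twist":0,"hand":1},{"dx":0,"dy":0,"dz":0,"twist":0,"hand":1},{"dx":0,"dy":0,"dz":0,"twist":0,"hand":1}]}}

```text
time: 2.0
ee_pos: [598.8, -0.0, 213.5]
orientation: [0.787, -0.617, -0.001, 0.0]
contact_force: [-0.7, -0.3, -0.2]
opening: 91.5
```

```bash
python3 - <<'E'
from h import *
import json
s=env.sense(); cv2.imwrite("pics/w0.png",env.camera("wrist")); print(s['ee_pos'],s['orientation'])
json.dump({k:list(map(float,s[k])) for k in('ee_pos','orientation')},open('w0.json','w'))
i=cv2.imread("pics/w0.png"); cv2.imwrite("pics/w0b.png",cv2.resize(i,(784,588),interpolation=cv2.INTER_CUBIC))
E
```

```text
[ 5.98782557e+02 -3.21273630e-02  2.13485617e+02] [ 7.86591957e-01 -6.17472283e-01 -9.17771883e-04  4.78922754e-04]
```

View pics/w0b.png

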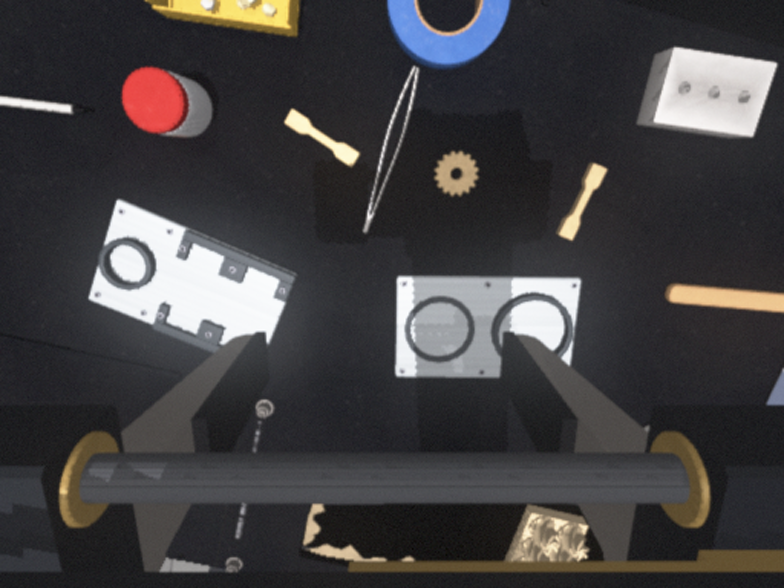

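The wrist view (784x588) shows the bars at (322,137) and (583,202), gear (456,174), red jar lid (155,100), bar carrier collar (127,263) and the part carrier with rings at (440,329) and (533,330).

```bash
python3 - <<'E'
from h import *
import json
s=json.load(open('w0.json')); C=cam('wrist',s); k=512/784
i=cv2.imread("pics/w0.png"); h=cv2.cvtColor(i,cv2.COLOR_BGR2HSV)
m=cv2.inRange(h,(8,50,70),(28,255,255))
n,l,st,ce=cv2.connectedComponentsWithStats(m)
for j in range(1,n):
    if 150<st[j,4]<900 and st[j,1]<170:
        c=cv2.minAreaRect(np.argwhere(l==j)[:,::-1].astype(np.float32)); b=cv2.boxPoints(c)
        w=np.array([ray(C,q,8) for q in b])[:,:2]; e=[w[1]-w[0],w[2]-w[1]]; e=max(e,key=np.linalg.norm)
        print(st[j,4],ce[j].round(1),'c',ray(C,c[0],6),'cm',ray(C,ce[j],6),'len',np.linalg.norm(e).round(1),'ang',np.degrees(np.arctan2(e[1],e[0])).round(1))
g=lambda v,z:ray(C,(np.array(v)+.5)*k-.5,z)[:2]
for nm,v in dict(part=[(398,277),(580,278),(574,376),(396,376)],bar=[(118,200),(297,273),(262,368),(89,298)]).items():
    p=np.array([g(q,6) for q in v]); print(nm,p.tolist(),p.mean(0).round(1))
    e=np.diff(np.vstack([p,p[:1]]),axis=0); print(np.linalg.norm(e,axis=1).round(1),np.degrees(np.arctan2(e[:,1],e[:,0])).round(1))
print('low',g((440,329),10),'tall',g((533,331),16),'col',g((127,263),16))
m=cv2.inRange(h,(0,150,100),(8,255,255))|cv2.inRange(h,(172,150,100),(180,255,255))
n,l,st,ce=cv2.connectedComponentsWithStats(m); j=1+st[1:,4].argmax(); r=cv2.minEnclosingCircle(np.argwhere(l==j)[:,::-1].astype(np.float32))
print(r,ray(C,r[0],54),ray(C,ce[j],54))
for z in (0,55): 
    pass
# check: dark-wall points of slots
print('slotwalls', [g(q,12).tolist() for q in [(183,250),(233,268),(282,291),(163,316),(209,334)]])
E
```

```text
175 [292.7  12.6] c [777.3  -4.3   6. ] cm [775.8  -4.9   6. ] len 46.7 ang -76.3
328 [208.4  88.7] c [674.5  67.7   6. ] cm [675.2  69.5   6. ] len 62.5 ang -109.2
631 [297.6 112.8] c [673.7 -40.    6. ] cm [673.6 -40.1   6. ] len 34.4 ang -141.3
598 [379.6 131. ] c [ 676.6 -143.     6. ] cm [ 676.6 -143.1    6. ] len 62.1 ang -7.3
part [[581.2, -16.7], [616.4, -164.0], [530.6, -189.9], [493.1, -37.1]] [ 555.3 -101.9]
[151.4  89.6 157.3  90.4] [ -76.6 -163.2  103.8   13. ]
bar [[589.5, 215.4], [564.5, 65.7], [472.5, 79.3], [501.4, 232.0]] [532.  148.1]
[151.8  93.  155.4  89.7] [-99.5 171.6  79.3 -10.7]
low [546.4 -62.2] tall [ 565.3 -136.9] col [543.  198.7]
((101.0, 64.0), 23.021827697753906) [672.5 172.5  54. ] [671.4 173.5  54. ]
slotwalls [[563.2, 157.8], [558.0, 116.3], [548.3, 74.0], [503.0, 167.1], [496.1, 127.3]]
```

```bash
cat >> h.py <<'E'
def go(x,y,z,yaw=None,s=None):
    "print mm shifts in the axes before and after the twist"
    s=s or env.sense(); p=s['ee_pos']; q=s['orientation']; y0=np.degrees(2*np.arctan2(q[1],q[0])); yaw=y0 if yaw is None else yaw
    tw=(y0-yaw+180)%360-180
    for nm,a in (('pre',y0),('post',yaw)):
        a=np.radians(a); d=np.array([x,y])-p[:2]; ux=np.array([np.cos(a),np.sin(a)]); uy=np.array([np.sin(a),-np.cos(a)])
        print(nm,'dx %.1f dy %.1f dz %.1f'%(d@ux,d@uy,p[2]-z),'twist %.3f'%np.radians(tw),'yaw0 %.1f'%y0)
def bronze(img,C,z=6,amin=150,amax=6000):
    h=cv2.cvtColor(img,cv2.COLOR_BGR2HSV); m=cv2.inRange(h,(8,50,70),(28,255,255))
    n,l,st,ce=cv2.connectedComponentsWithStats(m)
    for j in range(1,n):
        if amin<st[j,4]<amax:
            c=cv2.minAreaRect(np.argwhere(l==j)[:,::-1].astype(np.float32)); w=np.array([ray(C,q,8) for q in cv2.boxPoints(c)])[:,:2]
            e=max([w[1]-w[0],w[2]-w[1]],key=np.linalg.norm); f=min([w[1]-w[0],w[2]-w[1]],key=np.linalg.norm)
            print('px',np.round(c[0]),'xy',ray(C,c[0],z)[:2],'cm',ray(C,ce[j],z)[:2],'len %.1f wid %.1f'%(np.linalg.norm(e),np.linalg.norm(f)),'ang %.1f'%(np.degrees(np.arctan2(e[1],e[0]))%180))
def shot(name):
    s=env.sense(); i=env.camera('wrist'); cv2.imwrite(f'pics/{name}.png',i); print('tcp',s['ee_pos'].round(1),'t',round(s['time'],2),'open',round(s['opening'],1)); return i,cam('wrist',s),s
E
```

Call:
{"method": "drive_tool", "body": {"moves": [{"dx":0.039,"dy":-0.01,"dz":0,"twist":0,"hand":1},{"dx":0.039,"dy":-0.01,"dz":0,"twist":0,"hand":1},{"dx":0.039,"dy":-0.01,"dz":0,"twist":0,"hand":1},{"dx":0.039,"dy":-0.01,"dz":0,"twist":0,"hand":1},{"dx":0,"dy":0,"dz":0.04,"twist":0.12,"hand":0},{"dx":0,"dy":0,"dz":0.04,"twist":0.12,"hand":0},{"dx":0,"dy":0,"dz":0.04,"twist":0.127,"hand":0},{"dx":0,"dy":0,"dz":0,"twist":0,"hand":0},{"dx":0,"dy":0,"dz":0,"twist":0,"hand":0}]}}

```text
time: 2.95
ee_pos: [674.0, -144.2, 95.2]
orientation: [-0.661, 0.751, 0.0, -0.0]
contact_force: [0.6, 0.9, 0.1]
opening: 54.1
```

```bash
python3 - <<'E'
from h import *
i,C,s=shot('w1'); bronze(i,C); go(676,-143,3,-97.3)
E
```

```text
tcp [ 674.  -144.2   95.2] t 2.95 open 54.1
px [44. 78.] xy [788.6   7.5] cm [790.3  14.2] len 47.6 wid 47.4 ang 35.2
px [249. 189.] xy [ 676.5 -143.4] cm [ 676.7 -143.5] len 61.9 wid 11.8 ang 173.0
px [135. 206.] xy [673.5 -39.9] cm [673.4 -39.7] len 38.3 wid 33.9 ang 125.6
px [436. 213.] xy [ 632.7 -307.3] cm [ 632.7 -307.5] len 133.9 wid 19.4 ang 98.5
px [ 27. 220.] xy [672.7  59.7] cm [672.2  58.3] len 50.7 wid 17.4 ang 70.2
px [130. 313.] xy [564.4 -10.1] cm [564.   -8.2] len 74.4 wid 20.5 ang 159.7
px [371. 313.] xy [ 534.  -247.1] cm [ 533.1 -249. ] len 74.5 wid 20.9 ang 5.9
px [324. 366.] xy [ 474.3 -197.3] cm [ 468.9 -223.4] len 378.2 wid 18.3 ang 82.7
pre dx -1.1 dy -0.4 dz 93.8 twist -0.000 yaw0 262.7
post dx -1.1 dy -0.4 dz 93.8 twist -0.000 yaw0 262.7
```

View pics/w1.png

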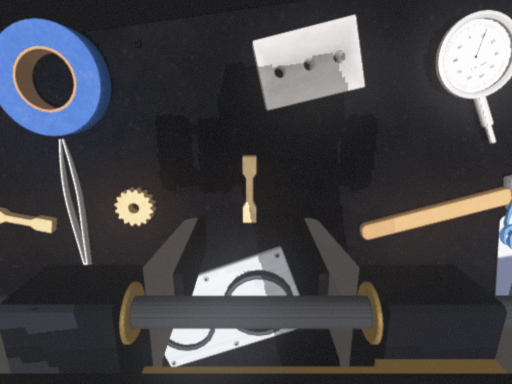

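The wrist view shows the bar at (249,189), upright and centred between the fingers at pixels 190 and 312.

Call:
{"method": "drive_tool", "body": {"moves": [{"dx":-0.001,"dy":-0.001,"dz":0.032,"twist":0,"hand":-0.2},{"dx":0,"dy":0,"dz":0.032,"twist":0,"hand":-0.2},{"dx":0,"dy":0,"dz":0.02,"twist":0,"hand":-0.2},{"dx":0,"dy":0,"dz":0.009,"twist":0,"hand":-0.2},{"dx":0,"dy":0,"dz":0,"twist":0,"hand":-1},{"dx":0,"dy":0,"dz":0,"twist":0,"hand":-1},{"dx":0,"dy":0,"dz":0,"twist":0,"hand":-1},{"dx":0,"dy":0,"dz":0,"twist":0,"hand":-1},{"dx":0,"dy":0,"dz":0,"twist":0,"hand":-1},{"dx":0,"dy":0,"dz":0,"twist":0,"hand":-1}], "force": 20}}

```text
time: 4.0
ee_pos: [677.2, -142.6, 3.5]
orientation: [-0.66, 0.751, -0.001, 0.001]
contact_force: [-1.5, -0.1, 7.0]
opening: 11.7
```

Call:
{"method": "drive_tool", "body": {"moves": [{"dx":0,"dy":0,"dz":0,"twist":0,"hand":-1},{"dx":0,"dy":0,"dz":0,"twist":0,"hand":-1},{"dx":0,"dy":0,"dz":0,"twist":0,"hand":-1}]}}

```text
time: 4.3
ee_pos: [677.1, -142.6, 3.5]
orientation: [-0.66, 0.751, -0.001, 0.001]
contact_force: [-1.2, 0.0, 6.5]
opening: 11.3
```

Call:
{"method": "drive_tool", "body": {"moves": [{"dx":0,"dy":0,"dz":-0.02,"twist":0,"hand":-1},{"dx":0,"dy":0,"dz":-0.04,"twist":0,"hand":-1},{"dx":0,"dy":0,"dz":-0.03,"twist":0,"hand":-1},{"dx":0,"dy":0,"dz":0,"twist":0,"hand":-1},{"dx":0,"dy":0,"dz":0,"twist":0,"hand":-1},{"dx":0,"dy":0,"dz":0,"twist":0,"hand":-1}]}}

```text
time: 4.9
ee_pos: [674.8, -142.2, 90.3]
orientation: [-0.66, 0.751, 0.001, -0.001]
contact_force: [0.3, -0.2, -0.8]
opening: 11.2
```

```bash
python3 - <<'E'
from h import *
i,C,s=shot('w2'); print(s['contact_force'].round(1)); cv2.imwrite('pics/w2c.png',cv2.resize(i[100:384,100:400],None,fx=2,fy=2))
go(520,99,100,-99.7)
E
```

```text
tcp [ 674.8 -142.2   90.3] t 4.9 open 11.2
[ 0.3 -0.2 -0.8]
pre dx -219.2 dy 184.4 dz -10.0 twist 0.040 yaw0 262.6
post dx -211.7 dy 193.1 dz -10.0 twist 0.040 yaw0 262.6
```

View pics/w2c.png

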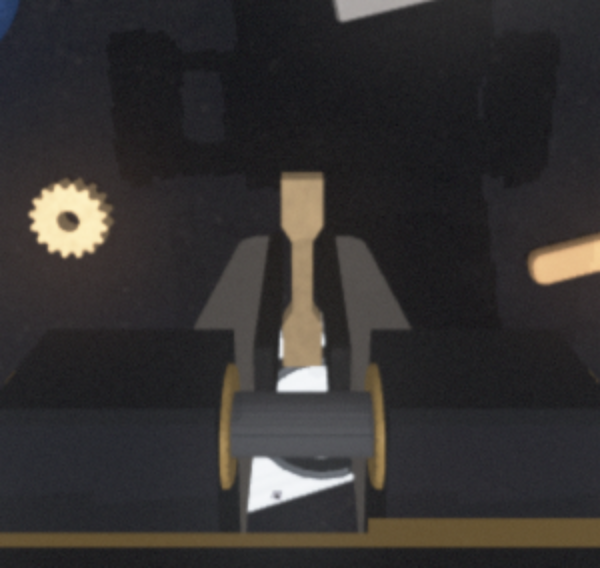

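The bar is held square between the fingers at its waist, ends at crop rows 172 and 365.

Call:
{"method": "drive_tool", "body": {"moves": [{"dx":0,"dy":0,"dz":-0.01,"twist":0.04,"hand":-1},{"dx":-0.035,"dy":0.032,"dz":0,"twist":0,"hand":-1},{"dx":-0.035,"dy":0.032,"dz":0,"twist":0,"hand":-1},{"dx":-0.035,"dy":0.032,"dz":0,"twist":0,"hand":-1},{"dx":-0.035,"dy":0.032,"dz":0,"twist":0,"hand":-1},{"dx":-0.035,"dy":0.032,"dz":0,"twist":0,"hand":-1},{"dx":-0.035,"dy":0.032,"dz":0,"twist":0,"hand":-1},{"dx":0,"dy":0,"dz":0,"twist":0,"hand":-1},{"dx":0,"dy":0,"dz":0,"twist":0,"hand":-1},{"dx":0,"dy":0,"dz":0,"twist":0,"hand":-1}]}}

```text
time: 5.95
ee_pos: [522.4, 95.7, 101.0]
orientation: [-0.644, 0.765, -0.0, -0.001]
contact_force: [-0.0, 0.0, 0.1]
opening: 11.4
```

```bash
python3 - <<'E'
from h import *
import pickle
i,C,s=shot('w3'); cv2.imwrite('pics/w3b.png',cv2.resize(i,(784,588),interpolation=cv2.INTER_CUBIC)); pickle.dump((C,s),open('w3.pkl','wb'))
E
```

```text
tcp [522.4  95.7 101. ] t 5.95 open 11.4
```

View pics/w3b.png

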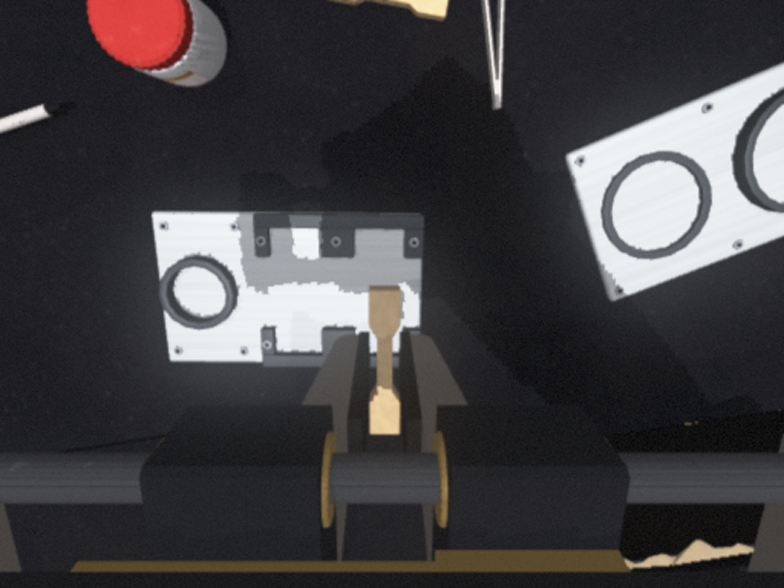

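The carrier's corners show at (153,212), (422,214) and (170,361), the collar at (199,291), the far slot lies between columns 355 and 403, and the held bar hangs over it at column 385.

```bash
cat >> h.py <<'E'
def fit(A,B):
    "2D rigid fit A->B"
    A=np.array(A,float);B=np.array(B,float)[:,:2];a=A.mean(0);b=B.mean(0);U,S,V=np.linalg.svd((A-a).T@(B-b));D=np.diag([1,np.sign(np.linalg.det(U@V))]);Rm=(U@D@V).T
    return Rm,b-Rm@a
E
python3 - <<'E'
from h import *
import pickle
C,s=pickle.load(open('w3.pkl','rb')); k=512/784
g=lambda v,z:ray(C,(np.array(v)+.5)*k-.5,z)
pts=[((77,-46),(153,212),6),((-77,-46),(422,214),6),((77,46),(170,361),6),((52,0),(199,291.5),14)]
A=[p[0] for p in pts];B=[g(p[1],p[2]) for p in pts]
Rm,t=fit(A,B); print('bar carrier',t.round(1),np.degrees(np.arctan2(Rm[1,0],Rm[0,0])).round(1),[ (np.array(b)[:2]-Rm@np.array(a)-t).round(1) for a,b in zip(A,B)])
for q in [(52,0),(-4,0),(-52,0)]: print(q,(Rm@q+t).round(1))
# bar in hand: end mid pixels at top surface
print('bar ends at z=106', g((385,287),105),g((384,433),105))
x,y=Rm@(-52,0)+t; go(x,y,9,np.degrees(np.arctan2(Rm[1,0],Rm[0,0]))+180)
print('part', g((571,156),6),g((613,299),6),'low',g((657,205),8))
E
```

```text
bar carrier [531.8 148.9] 79.7 [array([-1. , -0.8]), array([-0.2,  1.8]), array([ 0.1, -0.3]), array([ 1.1, -0.8])]
(52, 0) [541.1 200. ]
(-4, 0) [531.  144.9]
(-52, 0) [522.4  97.7]
bar ends at z=106 [551.9  90.  105. ] [491.7 100.8 105. ]
pre dx -2.3 dy 0.5 dz 92.0 twist 0.008 yaw0 260.2
post dx -2.3 dy 0.5 dz 92.0 twist 0.008 yaw0 260.2
part [580.3 -18.1   6. ] [494.2 -37.3   6. ] low [546.  -62.8   8. ]
```

Call:
{"method": "drive_tool", "body": {"moves": [{"dx":-0.002,"dy":0,"dz":0.035,"twist":0,"hand":-1},{"dx":0,"dy":0,"dz":0.03,"twist":0,"hand":-1},{"dx":0,"dy":0,"dz":0.016,"twist":0,"hand":-1},{"dx":0,"dy":0,"dz":0.01,"twist":0,"hand":-1},{"dx":0,"dy":0,"dz":0,"twist":0,"hand":-1},{"dx":0,"dy":0,"dz":0,"twist":0,"hand":-0.4},{"dx":0,"dy":0,"dz":0,"twist":0,"hand":-0.4},{"dx":0,"dy":0,"dz":0,"twist":0,"hand":-0.4},{"dx":0,"dy":0,"dz":-0.02,"twist":0,"hand":-0.4},{"dx":0,"dy":0,"dz":-0.045,"twist":0,"hand":-0.4},{"dx":0,"dy":0,"dz":-0.045,"twist":0,"hand":-0.4},{"dx":0,"dy":0,"dz":0,"twist":0,"hand":0.2}]}}

```text
time: 7.2
ee_pos: [526.5, 100.2, 126.7]
orientation: [-0.645, 0.764, -0.003, 0.005]
contact_force: [0.3, 0.1, 0.5]
opening: 33.8
```

```bash
python3 - <<'E'
from h import *
s=env.sense(); print(s['ee_pos'],s['contact_force'].round(1)); go(674.5,68.5,95,-19)
E
```

```text
[526.47924863 100.16065958 126.69747113] [0.3 0.1 0.5]
pre dx 6.3 dy -151.2 dz 31.7 twist -1.409 yaw0 260.3
post dx 150.3 dy -18.3 dz 31.7 twist -1.409 yaw0 260.3
```

Call:
{"method": "drive_tool", "body": {"moves": [{"dx":0.003,"dy":-0.039,"dz":0,"twist":0,"hand":0.2},{"dx":0,"dy":-0.039,"dz":0,"twist":0,"hand":0.2},{"dx":0,"dy":-0.039,"dz":0,"twist":0,"hand":0.2},{"dx":0,"dy":-0.038,"dz":0,"twist":0,"hand":0.2},{"dx":0,"dy":0,"dz":0,"twist":-0.14,"hand":0.2},{"dx":0,"dy":0,"dz":0,"twist":-0.14,"hand":0.2},{"dx":0,"dy":0,"dz":0,"twist":-0.14,"hand":0.2},{"dx":0,"dy":0,"dz":0,"twist":-0.14,"hand":0.2},{"dx":0,"dy":0,"dz":0,"twist":-0.14,"hand":0.2},{"dx":0,"dy":0,"dz":0,"twist":-0.14,"hand":0.2},{"dx":0,"dy":0,"dz":0,"twist":-0.14,"hand":0.2},{"dx":0,"dy":0,"dz":0,"twist":-0.14,"hand":0.2}]}}

```text
time: 8.4
ee_pos: [674.3, 69.8, 120.2]
orientation: [0.953, -0.302, -0.0, 0.0]
contact_force: [-0.4, -0.4, 0.3]
opening: 55.0
```

Call:
{"method": "drive_tool", "body": {"moves": [{"dx":0,"dy":0,"dz":0.01,"twist":-0.14,"hand":0},{"dx":0,"dy":0,"dz":0.02,"twist":-0.14,"hand":0},{"dx":0,"dy":0,"dz":0,"twist":0,"hand":0},{"dx":0,"dy":0,"dz":0,"twist":0,"hand":0},{"dx":0,"dy":0,"dz":0,"twist":0,"hand":0}]}}

```text
time: 8.9
ee_pos: [675.1, 70.1, 91.4]
orientation: [0.985, -0.17, 0.001, -0.0]
contact_force: [-0.0, -0.4, -0.4]
opening: 45.9
```

```bash
python3 - <<'E'
from h import *
i,C,s=shot('w4'); bronze(i,C); go(674.5,68.5,3.5,-19)
E
```

```text
tcp [675.1  70.1  91.4] t 8.9 open 45.9
px [250. 194.] xy [674.5  68.1] cm [675.2  68.8] len 61.5 wid 12.5 ang 70.7
px [399. 228.] xy [790.5  -7.1] cm [794.7 -13.5] len 48.7 wid 47.1 ang 79.1
px [ 74. 221.] xy [517.6  96.9] cm [517.7  96.9] len 64.7 wid 12.9 ang 170.2
px [285. 286.] xy [675.5 -29.4] cm [674.9 -31.1] len 29.9 wid 19.3 ang 160.5
px [146. 313.] xy [538.4 -12.4] cm [536.6 -12.4] len 72.6 wid 17.9 ang 59.4
px [355. 313.] xy [730.8 -81. ] cm [732.2 -82.3] len 72.4 wid 18.4 ang 81.3
px [306. 366.] xy [ 667.7 -126.1] cm [ 699.9 -140. ] len 371.9 wid 16.7 ang 160.4
pre dx -0.1 dy 1.8 dz 88.1 twist -0.010 yaw0 -19.6
post dx -0.1 dy 1.8 dz 88.1 twist -0.010 yaw0 -19.6
```

Call:
{"method": "drive_tool", "body": {"moves": [{"dx":0,"dy":0.002,"dz":0.035,"twist":0,"hand":-0.35},{"dx":0,"dy":0,"dz":0.028,"twist":0,"hand":-0.35},{"dx":0,"dy":0,"dz":0.017,"twist":0,"hand":-0.35},{"dx":0,"dy":0,"dz":0.008,"twist":0,"hand":-0.35},{"dx":0,"dy":0,"dz":0,"twist":0,"hand":-1},{"dx":0,"dy":0,"dz":0,"twist":0,"hand":-1},{"dx":0,"dy":0,"dz":0,"twist":0,"hand":-1},{"dx":0,"dy":0,"dz":0,"twist":0,"hand":-1},{"dx":0,"dy":0,"dz":0,"twist":0,"hand":-1},{"dx":0,"dy":0,"dz":-0.03,"twist":0,"hand":-1},{"dx":0,"dy":0,"dz":-0.04,"twist":0,"hand":-1},{"dx":0,"dy":0,"dz":-0.04,"twist":0,"hand":-1}]}}

```text
time: 10.15
ee_pos: [673.3, 67.9, 113.4]
orientation: [0.986, -0.169, -0.001, 0.0]
contact_force: [0.3, 0.5, 0.3]
opening: 11.6
```

```bash
python3 - <<'E'
from h import *
s=env.sense(); print(s['ee_pos'],s['contact_force'].round(1)); go(531,144.9,90,-100)
E
```

```text
[673.26066246  67.90448479 113.36639082] [0.3 0.5 0.3]
pre dx -159.8 dy -25.1 dz 23.4 twist 1.405 yaw0 -19.5
post dx -51.1 dy 153.5 dz 23.4 twist 1.405 yaw0 -19.5
```

Call:
{"method": "drive_tool", "body": {"moves": [{"dx":0,"dy":0,"dz":0,"twist":0.14,"hand":-1},{"dx":0,"dy":0,"dz":0,"twist":0.14,"hand":-1},{"dx":0,"dy":0,"dz":0,"twist":0.14,"hand":-1},{"dx":0,"dy":0,"dz":0,"twist":0.14,"hand":-1},{"dx":0,"dy":0,"dz":0,"twist":0.14,"hand":-1},{"dx":0,"dy":0,"dz":0,"twist":0.14,"hand":-1},{"dx":0,"dy":0,"dz":0,"twist":0.14,"hand":-1},{"dx":0,"dy":0,"dz":0,"twist":0.14,"hand":-1},{"dx":0,"dy":0,"dz":0,"twist":0.14,"hand":-1},{"dx":0,"dy":0,"dz":0,"twist":0.145,"hand":-1}]}}

```text
time: 11.15
ee_pos: [673.7, 68.0, 112.6]
orientation: [-0.641, 0.768, 0.0, -0.0]
contact_force: [-0.1, 0.4, -0.1]
opening: 11.8
```

Call:
{"method": "drive_tool", "body": {"moves": [{"dx":-0.0128,"dy":0.0384,"dz":0,"twist":0,"hand":-1},{"dx":-0.0128,"dy":0.0384,"dz":0,"twist":0,"hand":-1},{"dx":-0.0128,"dy":0.0384,"dz":0,"twist":0,"hand":-1},{"dx":-0.0128,"dy":0.0384,"dz":0.02,"twist":0,"hand":-1},{"dx":0,"dy":0,"dz":0,"twist":0,"hand":-1},{"dx":0,"dy":0,"dz":0,"twist":0,"hand":-1},{"dx":0,"dy":0,"dz":0,"twist":0,"hand":-1}]}}

```text
time: 11.85
ee_pos: [532.9, 144.5, 93.1]
orientation: [-0.642, 0.766, -0.001, 0.001]
contact_force: [-0.4, -0.0, -0.9]
opening: 11.9
```

```bash
python3 - <<'E'
from h import *
i,C,s=shot('w5'); bronze(i,C,14); go(531,144.9,10,-100)
cv2.imwrite('pics/w5c.png',cv2.resize(i[100:384,60:400],None,fx=2,fy=2))
E
```

```text
tcp [532.9 144.5  93.1] t 11.85 open 11.9
px [306. 197.] xy [523.   98.1] cm [523.6  97.8] len 61.0 wid 12.4 ang 169.3
px [250. 234.] xy [497.5 150.7] cm [496.4 150.7] len 94.3 wid 18.2 ang 170.5
px [ 15. 240.] xy [528.5 357.6] cm [528.3 356.2] len 42.1 wid 17.7 ang 111.4
px [214. 313.] xy [423.1 199.2] cm [423.1 199.7] len 71.4 wid 8.2 ang 166.5
px [287. 313.] xy [410.9 130.2] cm [410.8 129.8] len 71.4 wid 8.7 ang 174.5
px [230. 350.] xy [377.6 192.1] cm [351.  151.4] len 366.7 wid 53.7 ang 80.0
pre dx -0.2 dy 2.1 dz 83.0 twist -0.002 yaw0 259.9
post dx -0.2 dy 2.1 dz 83.0 twist -0.002 yaw0 259.9
```

View pics/w5c.png

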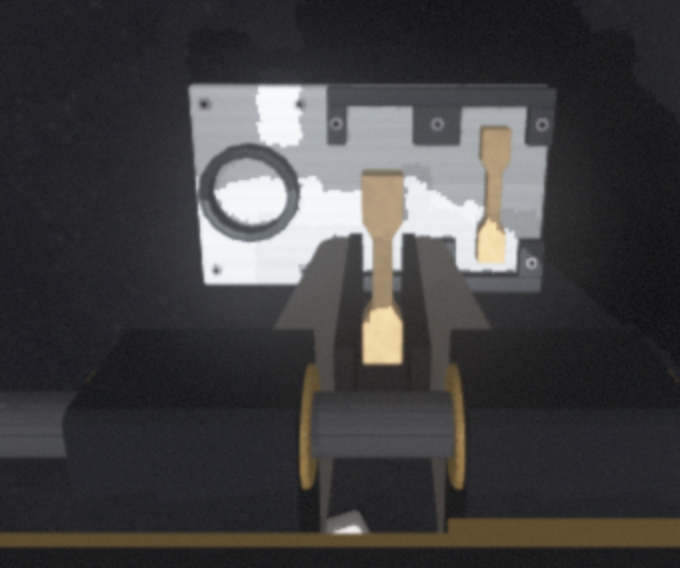

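Bar A lies flat in the far slot at crop (494,195), and the held bar B hangs over the middle slot at crop column 382.

Call:
{"method": "drive_tool", "body": {"moves": [{"dx":0,"dy":0.002,"dz":0.033,"twist":0,"hand":-1},{"dx":0,"dy":0,"dz":0.025,"twist":0,"hand":-1},{"dx":0,"dy":0,"dz":0.015,"twist":0,"hand":-1},{"dx":0,"dy":0,"dz":0.01,"twist":0,"hand":-1},{"dx":0,"dy":0,"dz":0,"twist":0,"hand":-1},{"dx":0,"dy":0,"dz":0,"twist":0,"hand":-0.48},{"dx":0,"dy":0,"dz":0,"twist":0,"hand":-0.48},{"dx":0,"dy":0,"dz":0,"twist":0,"hand":-0.48},{"dx":0,"dy":0,"dz":-0.02,"twist":0,"hand":-0.48},{"dx":0,"dy":0,"dz":-0.045,"twist":0,"hand":-0.48},{"dx":0,"dy":0,"dz":-0.05,"twist":0,"hand":-0.48},{"dx":0,"dy":0,"dz":-0.03,"twist":0,"hand":0}]}}

```text
time: 13.1
ee_pos: [530.8, 146.1, 158.4]
orientation: [-0.643, 0.766, -0.001, 0.002]
contact_force: [0.6, 0.6, 0.1]
opening: 29.9
```

Call:
{"method": "drive_tool", "body": {"moves": [{"dx":0,"dy":0,"dz":0,"twist":0,"hand":0},{"dx":0,"dy":0,"dz":0,"twist":0,"hand":0},{"dx":0,"dy":0,"dz":0,"twist":0,"hand":0}]}}

```text
time: 13.4
ee_pos: [528.7, 145.1, 153.5]
orientation: [-0.643, 0.766, 0.0, -0.001]
contact_force: [-0.7, 0.3, 0.7]
opening: 46.0
```

```bash
python3 - <<'E'
from h import *
i,C,s=shot('w6'); bronze(i,C,14); go(528,357,160)
E
```

```text
tcp [528.7 145.1 153.5] t 13.4 open 46.0
px [421.   6.] xy [659.  -34.2] cm [660.3 -32.8] len 33.0 wid 9.9 ang 80.1
px [250. 158.] xy [549.2 141.7] cm [550.3 141.5] len 21.1 wid 10.4 ang 170.2
px [296. 176.] xy [522.7  97.8] cm [523.3  97.9] len 60.2 wid 11.6 ang 170.6
px [250. 188.] xy [518.3 147.2] cm [513.4 147.6] len 34.5 wid 10.6 ang 170.2
px [ 56. 210.] xy [529.2 356.8] cm [528.8 355.8] len 34.7 wid 18.4 ang 111.3
px [146. 313.] xy [387.1 295.4] cm [386.9 297.4] len 90.6 wid 22.3 ang 159.1
px [355. 313.] xy [344.   51.2] cm [342.9  49.4] len 90.6 wid 22.9 ang 1.1
px [306. 366.] xy [276.2 117.8] cm [267.4  81.2] len 464.4 wid 22.1 ang 80.3
pre dx -208.6 dy 37.3 dz -6.9 twist 0.000 yaw0 260.0
post dx -208.6 dy 37.3 dz -6.9 twist 0.000 yaw0 260.0
```

Call:
{"method": "drive_tool", "body": {"moves": [{"dx":-0.0417,"dy":0.0075,"dz":0,"twist":0,"hand":0.1},{"dx":-0.0417,"dy":0.0075,"dz":0,"twist":0,"hand":0.1},{"dx":-0.0417,"dy":0.0075,"dz":0,"twist":0,"hand":0.1},{"dx":-0.0417,"dy":0.0075,"dz":0,"twist":0,"hand":0.1},{"dx":-0.0417,"dy":0.0075,"dz":0,"twist":0,"hand":0.1},{"dx":0,"dy":0,"dz":0.04,"twist":0,"hand":0.1},{"dx":0,"dy":0,"dz":0,"twist":0,"hand":0.1},{"dx":0,"dy":0,"dz":0,"twist":0,"hand":0.1},{"dx":0,"dy":0,"dz":0,"twist":0,"hand":0.1}]}}

```text
time: 14.35
ee_pos: [529.6, 356.3, 115.2]
orientation: [-0.642, 0.767, -0.0, 0.0]
contact_force: [0.1, 0.3, 1.2]
opening: 50.6
```

```bash
python3 - <<'E'
from h import *
import pickle
i,C,s=shot('w7'); pickle.dump((C,s),open('w7.pkl','wb')); go(528,357,18)
cv2.imwrite('pics/w7c.png',cv2.resize(i[80:330,100:400],None,fx=2,fy=2))
E
```

```text
tcp [529.6 356.3 115.2] t 14.35 open 50.6
pre dx -0.1 dy 1.9 dz 97.8 twist 0.000 yaw0 259.9
post dx -0.1 dy 1.9 dz 97.8 twist 0.000 yaw0 259.9
```

View pics/w7c.png

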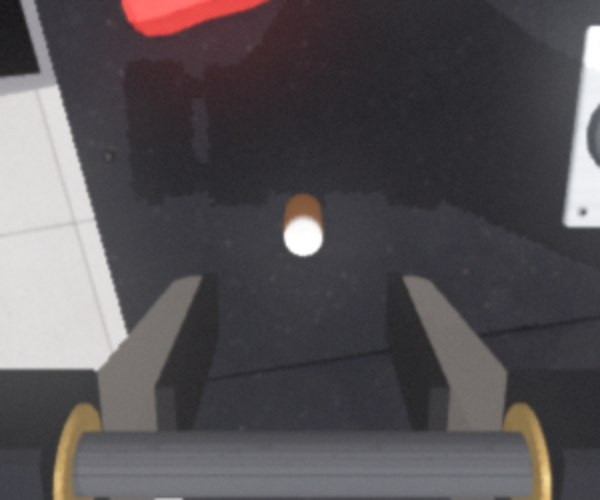

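The vial stands between the fingers, its cap at crop (303,236), which is image pixel (251,198).

```bash
python3 - <<'E'
from h import *
import pickle
C,s=pickle.load(open('w7.pkl','rb')); p=ray(C,(251.3,197.7),44); print(p, ray(C,(251.3,198),40)); go(p[0],p[1],18)
E
```

```text
[529.6 355.5  44. ] [528.1 355.8  40. ]
pre dx 1.1 dy 0.1 dz 97.8 twist 0.000 yaw0 259.9
post dx 1.1 dy 0.1 dz 97.8 twist 0.000 yaw0 259.9
```

Call:
{"method": "drive_tool", "body": {"moves": [{"dx":0.001,"dy":0,"dz":0.035,"twist":0,"hand":0.1},{"dx":0,"dy":0,"dz":0.03,"twist":0,"hand":0},{"dx":0,"dy":0,"dz":0.02,"twist":0,"hand":-0.2},{"dx":0,"dy":0,"dz":0.012,"twist":0,"hand":-0.3},{"dx":0,"dy":0,"dz":0,"twist":0,"hand":-0.4},{"dx":0,"dy":0,"dz":0,"twist":0,"hand":-0.5},{"dx":0,"dy":0,"dz":0,"twist":0,"hand":-0.6},{"dx":0,"dy":0,"dz":0,"twist":0,"hand":-0.7},{"dx":0,"dy":0,"dz":0,"twist":0,"hand":-1},{"dx":0,"dy":0,"dz":0,"twist":0,"hand":-1},{"dx":0,"dy":0,"dz":0,"twist":0,"hand":-1}], "force": 12}}

```text
time: 15.5
ee_pos: [529.6, 356.9, 19.1]
orientation: [-0.643, 0.766, -0.0, 0.001]
contact_force: [-0.3, -0.6, 6.5]
opening: 16.4
```

Call:
{"method": "drive_tool", "body": {"moves": [{"dx":0,"dy":0,"dz":0,"twist":0,"hand":-1},{"dx":0,"dy":0,"dz":-0.01,"twist":0,"hand":-1},{"dx":0,"dy":0,"dz":-0.025,"twist":0,"hand":-1},{"dx":0,"dy":0,"dz":-0.035,"twist":0,"hand":-1},{"dx":0,"dy":0,"dz":-0.02,"twist":0,"hand":-1},{"dx":0,"dy":0,"dz":0,"twist":0,"hand":-1}]}}

```text
time: 16.1
ee_pos: [530.3, 357.9, 111.5]
orientation: [-0.643, 0.766, -0.0, 0.003]
contact_force: [0.8, -0.2, -0.8]
opening: 16.4
```

```bash
python3 - <<'E'
from h import *
go(541,200,107)
E
```

```text
pre dx 153.6 dy -37.9 dz 4.5 twist 0.000 yaw0 260.0
post dx 153.6 dy -37.9 dz 4.5 twist 0.000 yaw0 260.0
```

Call:
{"method": "drive_tool", "body": {"moves": [{"dx":0.0384,"dy":-0.0095,"dz":0,"twist":0,"hand":-1},{"dx":0.0384,"dy":-0.0095,"dz":0,"twist":0,"hand":-1},{"dx":0.0384,"dy":-0.0095,"dz":0.01,"twist":0,"hand":-1},{"dx":0.0384,"dy":-0.0095,"dz":0.02,"twist":0,"hand":-1},{"dx":0,"dy":0,"dz":0,"twist":0,"hand":-1},{"dx":0,"dy":0,"dz":0,"twist":0,"hand":-1},{"dx":0,"dy":0,"dz":0,"twist":0,"hand":-1}]}}

```text
time: 16.8
ee_pos: [539.0, 200.0, 77.5]
orientation: [-0.643, 0.765, 0.0, 0.0]
contact_force: [-0.8, 0.5, -0.7]
opening: 16.5
```

```bash
python3 - <<'E'
from h import *
import pickle
i,C,s=shot('w8'); pickle.dump((C,s),open('w8.pkl','wb')); go(541,200,25)
cv2.imwrite('pics/w8c.png',cv2.resize(i[80:330,100:400],None,fx=2,fy=2))
E
```

```text
tcp [539.  200.   77.5] t 16.8 open 16.5
pre dx 0.0 dy -1.9 dz 52.8 twist 0.000 yaw0 260.1
post dx 0.0 dy -1.9 dz 52.8 twist 0.000 yaw0 260.1
```

View pics/w8c.png

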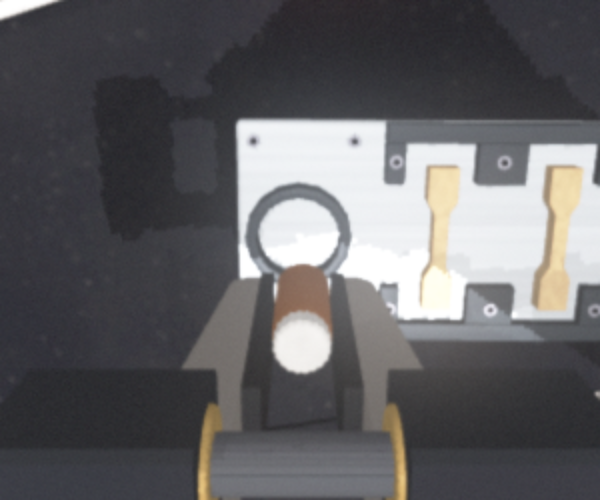

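Both bars lie in their slots. The vial is held upright, and the collar centre is at about crop (299,233), just ahead of it.

```bash
python3 - <<'E'
from h import *
import pickle
C,s=pickle.load(open('w8.pkl','rb'))
for z in(12,16): print(ray(C,(249.2,196.3),z))
print('vial',ray(C,(100+302/2-.25,80+343/2-.25),77.5-19+44), s['ee_pos'])
E
```

```text
[542.2 200.4  12. ]
[543.4 200.2  16. ]
vial [540.2 199.4 102.5] [539.04594903 199.96243168  77.53634549]
```

Call:
{"method": "drive_tool", "body": {"moves": [{"dx":0,"dy":-0.0025,"dz":0.02,"twist":0,"hand":-1},{"dx":0,"dy":0,"dz":0.018,"twist":0,"hand":-1},{"dx":0,"dy":0,"dz":0.009,"twist":0,"hand":-1},{"dx":0,"dy":0,"dz":0.005,"twist":0,"hand":-1},{"dx":0,"dy":0,"dz":0,"twist":0,"hand":-1},{"dx":0,"dy":0,"dz":0,"twist":0,"hand":-1}]}}

```text
time: 17.45
ee_pos: [542.2, 198.7, 26.1]
orientation: [-0.643, 0.766, -0.0, 0.001]
contact_force: [-0.2, 0.7, 0.5]
opening: 16.4
```

Call:
{"method": "drive_tool", "body": {"moves": [{"dx":0,"dy":0,"dz":0.001,"twist":0,"hand":-1},{"dx":0,"dy":0,"dz":0,"twist":0,"hand":-1},{"dx":0,"dy":0,"dz":0,"twist":0,"hand":-0.55},{"dx":0,"dy":0,"dz":0,"twist":0,"hand":-0.45},{"dx":0,"dy":0,"dz":0,"twist":0,"hand":-0.35},{"dx":0,"dy":0,"dz":0,"twist":0,"hand":-0.3},{"dx":0,"dy":0,"dz":-0.02,"twist":0,"hand":-0.3},{"dx":0,"dy":0,"dz":-0.04,"twist":0,"hand":-0.3},{"dx":0,"dy":0,"dz":-0.04,"twist":0,"hand":0},{"dx":0,"dy":0,"dz":-0.03,"twist":0,"hand":0},{"dx":0,"dy":0,"dz":0,"twist":0,"hand":0},{"dx":0,"dy":0,"dz":0,"twist":0,"hand":0}]}}

```text
time: 18.65
ee_pos: [542.0, 197.9, 155.0]
orientation: [-0.643, 0.766, -0.0, 0.0]
contact_force: [-0.4, -0.2, -0.3]
opening: 45.7
```

```bash
python3 - <<'E'
from h import *
i,C,s=shot('w9'); cv2.imwrite('pics/w9c.png',cv2.resize(i[80:330,100:400],None,fx=2,fy=2)); go(673.5,-40,154,-76)
E
```

```text
tcp [542.  197.9 155. ] t 18.65 open 45.7
pre dx 211.1 dy -171.4 dz -0.1 twist -0.419 yaw0 260.0
post dx 262.6 dy -70.8 dz -0.1 twist -0.419 yaw0 260.0
```

View pics/w9c.png

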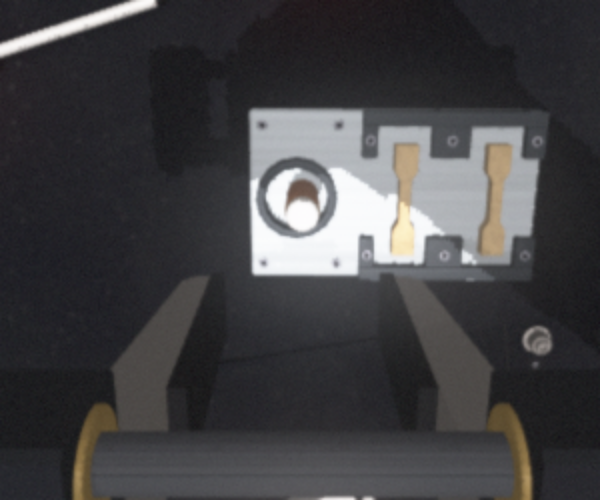

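The vial stands upright inside its collar at crop (302,200), and both bars lie in their slots at (403,200) and (495,200).

Call:
{"method": "drive_tool", "body": {"moves": [{"dx":0.0352,"dy":-0.0286,"dz":0,"twist":0,"hand":0.1},{"dx":0.0352,"dy":-0.0286,"dz":0,"twist":0,"hand":0.1},{"dx":0.0352,"dy":-0.0286,"dz":0,"twist":0,"hand":0.1},{"dx":0.0352,"dy":-0.0286,"dz":0,"twist":0,"hand":0.1},{"dx":0.0352,"dy":-0.0286,"dz":0,"twist":0,"hand":0.1},{"dx":0.0352,"dy":-0.0286,"dz":0,"twist":0,"hand":0.1},{"dx":0,"dy":0,"dz":0.03,"twist":0,"hand":0.1},{"dx":0,"dy":0,"dz":0.03,"twist":0,"hand":0.1},{"dx":0,"dy":0,"dz":0,"twist":0,"hand":0.1},{"dx":0,"dy":0,"dz":0,"twist":0,"hand":0.1},{"dx":0,"dy":0,"dz":0,"twist":0,"hand":0.1}]}}

```text
time: 19.8
ee_pos: [674.9, -39.1, 95.6]
orientation: [-0.643, 0.766, -0.0, 0.001]
contact_force: [0.4, -0.3, -0.4]
opening: 50.7
```

```bash
python3 - <<'E'
from h import *
i,C,s=shot('w10'); bronze(i,C,8,600); go(673.5,-40,5.5); cv2.imwrite('pics/w10c.png',cv2.resize(i[80:330,100:400],None,fx=2,fy=2))
E
```

```text
tcp [674.9 -39.1  95.6] t 19.8 open 50.7
px [174.  65.] xy [788.2   1.8] cm [792.4   6.6] len 48.7 wid 46.8 ang 167.8
px [ 39. 118.] xy [767.3 121.5] cm [769.  127.6] len 92.2 wid 61.3 ang 161.5
px [252. 193.] xy [674.1 -39.9] cm [675.  -41.7] len 36.7 wid 33.7 ang 171.1
px [495. 205.] xy [ 625.6 -251.6] cm [ 626.  -251.3] len 31.7 wid 20.1 ang 98.7
px [137. 313.] xy [571.8  92.4] cm [571.4  94.2] len 74.0 wid 20.2 ang 158.6
px [364. 313.] xy [ 533.3 -128.1] cm [ 532.7 -129.9] len 74.2 wid 20.5 ang 1.9
px [316. 366.] xy [476.8 -74.4] cm [ 469.8 -100.8] len 378.0 wid 18.5 ang 80.1
pre dx 1.1 dy 1.5 dz 90.6 twist 0.000 yaw0 260.1
post dx 1.1 dy 1.5 dz 90.6 twist 0.000 yaw0 260.1
```

View pics/w10c.png

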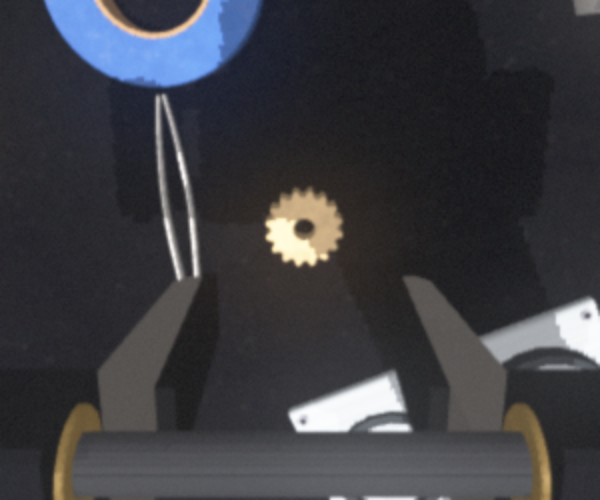

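The gear centre is at crop (304,228). The tweezers' nearest edge is at column 197, about 47 mm off, so the fingers clear them if I keep the opening near 42 mm.

Call:
{"method": "drive_tool", "body": {"moves": [{"dx":0.001,"dy":0.001,"dz":0.03,"twist":0,"hand":-0.08},{"dx":0,"dy":0,"dz":0.03,"twist":0,"hand":-0.08},{"dx":0,"dy":0,"dz":0.02,"twist":0,"hand":-0.08},{"dx":0,"dy":0,"dz":0.01,"twist":0,"hand":-0.08},{"dx":0,"dy":0,"dz":0,"twist":0,"hand":-0.08},{"dx":0,"dy":0,"dz":0,"twist":0,"hand":-0.5},{"dx":0,"dy":0,"dz":0,"twist":0,"hand":-0.5},{"dx":0,"dy":0,"dz":0,"twist":0,"hand":-0.5},{"dx":0,"dy":0,"dz":0,"twist":0,"hand":-0.5},{"dx":0,"dy":0,"dz":0,"twist":0,"hand":-0.5}], "force": 20}}

```text
time: 20.85
ee_pos: [674.3, -40.5, 6.2]
orientation: [-0.643, 0.766, -0.001, 0.001]
contact_force: [0.0, -0.2, 6.3]
opening: 31.7
```

Call:
{"method": "drive_tool", "body": {"moves": [{"dx":0,"dy":0,"dz":-0.02,"twist":0,"hand":-0.5},{"dx":0,"dy":0,"dz":-0.04,"twist":0,"hand":-0.5},{"dx":0,"dy":0,"dz":-0.04,"twist":0,"hand":-0.5},{"dx":0,"dy":0,"dz":0,"twist":0,"hand":-0.5},{"dx":0,"dy":0,"dz":0,"twist":0,"hand":-0.5}]}}

```text
time: 21.35
ee_pos: [673.4, -40.8, 105.6]
orientation: [-0.643, 0.766, -0.001, 0.0]
contact_force: [-0.3, -0.2, -1.1]
opening: 32.0
```

```bash
python3 - <<'E'
from h import *
go(546,-62,90)
E
```

```text
pre dx 43.0 dy 121.7 dz 15.6 twist 0.000 yaw0 260.0
post dx 43.0 dy 121.7 dz 15.6 twist 0.000 yaw0 260.0
```

Call:
{"method": "drive_tool", "body": {"moves": [{"dx":0.0143,"dy":0.0406,"dz":0,"twist":0,"hand":-0.5},{"dx":0.0143,"dy":0.0406,"dz":0,"twist":0,"hand":-0.5},{"dx":0.0143,"dy":0.0406,"dz":0,"twist":0,"hand":-0.5},{"dx":0,"dy":0,"dz":0,"twist":0,"hand":-0.5},{"dx":0,"dy":0,"dz":0,"twist":0,"hand":-0.5},{"dx":0,"dy":0,"dz":0,"twist":0,"hand":-0.5}]}}

```text
time: 21.95
ee_pos: [546.4, -61.5, 104.1]
orientation: [-0.643, 0.766, 0.0, 0.0]
contact_force: [0.3, 0.3, -0.8]
opening: 31.9
```

```bash
python3 - <<'E'
from h import *
import pickle
i,C,s=shot('w11'); pickle.dump((C,s),open('w11.pkl','wb')); go(546,-62,12); cv2.imwrite('pics/w11c.png',cv2.resize(i[80:330,120:480],None,fx=2,fy=2))
E
```

```text
tcp [546.4 -61.5 104.1] t 21.95 open 31.9
pre dx 0.8 dy 0.5 dz 92.1 twist 0.000 yaw0 260.0
post dx 0.8 dy 0.5 dz 92.1 twist 0.000 yaw0 260.0
```

View pics/w11c.png

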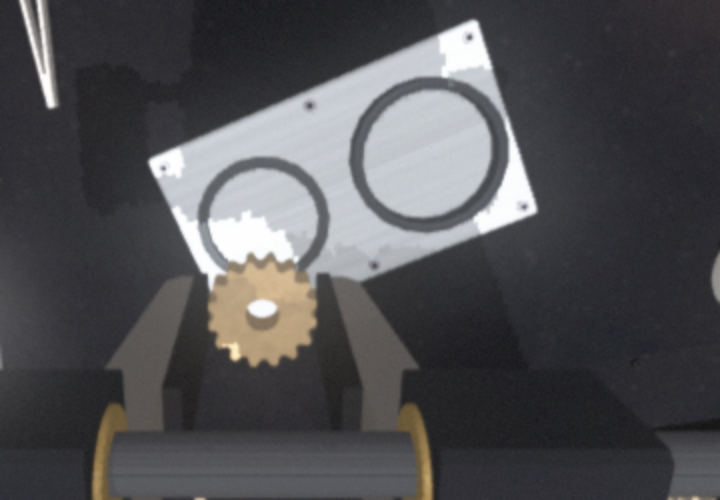

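The gear is held level at crop (262,308). The low ring centre is at about (264,220), the tall collar centre at (429,154), and carrier corners at (149,160), (476,20) and (537,211).

```bash
python3 - <<'E'
from h import *
import pickle
C,s=pickle.load(open('w11.pkl','rb'))
g=lambda v,z:ray(C,(v[0]/2+120-.25,v[1]/2+80-.25),z)
pts=[((77,-46),(149,160),6),((-77,-46),(476,20),6),((-77,46),(537,211),6),((-38,0),(429,153.5),15),((40,0),(264,219.5),10)]
A=[p[0] for p in pts];B=[g(p[1],p[2]) for p in pts]
Rm,t=fit(A,B); print(t.round(1),np.degrees(np.arctan2(Rm[1,0],Rm[0,0])).round(1),[(np.array(b)[:2]-Rm@np.array(a)-t).round(1).tolist() for a,b in zip(A,B)])
for q in [(40,0),(-38,0)]: print(q,(Rm@q+t).round(1))
print('gear', g((262,309),104+5)); x,y=Rm@(40,0)+t; go(x,y,12)
E
```

```text
[ 555.  -100.9] 103.1 [[-0.8, -1.5], [-1.6, 0.8], [0.4, 1.1], [1.3, 0.4], [0.8, -0.7]]
(40, 0) [545.9 -62. ]
(-38, 0) [ 563.6 -137.9]
gear [548.1 -62.1 109. ]
pre dx 0.8 dy 0.6 dz 92.1 twist 0.000 yaw0 260.0
post dx 0.8 dy 0.6 dz 92.1 twist 0.000 yaw0 260.0
```

Call:
{"method": "drive_tool", "body": {"moves": [{"dx":0.001,"dy":0,"dz":0.03,"twist":0,"hand":-0.5},{"dx":0,"dy":0,"dz":0.03,"twist":0,"hand":-0.5},{"dx":0,"dy":0,"dz":0.018,"twist":0,"hand":-0.5},{"dx":0,"dy":0,"dz":0.009,"twist":0,"hand":-0.5},{"dx":0,"dy":0,"dz":0.004,"twist":0,"hand":-0.5},{"dx":0,"dy":0,"dz":0,"twist":0,"hand":-0.5},{"dx":0,"dy":0,"dz":0,"twist":0,"hand":-0.5}]}}

```text
time: 22.7
ee_pos: [546.3, -62.6, 14.3]
orientation: [-0.643, 0.766, -0.001, 0.001]
contact_force: [0.4, 0.5, -0.7]
opening: 31.8
```

Call:
{"method": "drive_tool", "body": {"moves": [{"dx":0,"dy":0,"dz":0,"twist":0,"hand":-0.12},{"dx":0,"dy":0,"dz":0,"twist":0,"hand":-0.12},{"dx":0,"dy":0,"dz":0,"twist":0,"hand":-0.12},{"dx":0,"dy":0,"dz":-0.02,"twist":0,"hand":-0.12},{"dx":0,"dy":0,"dz":-0.045,"twist":0,"hand":-0.12},{"dx":0,"dy":0,"dz":-0.045,"twist":0,"hand":0.4},{"dx":0,"dy":0,"dz":-0.03,"twist":0,"hand":0.4},{"dx":0,"dy":0,"dz":0,"twist":0,"hand":0.4},{"dx":0,"dy":0,"dz":0,"twist":0,"hand":0.4},{"dx":0,"dy":0,"dz":0,"twist":0,"hand":0.4}]}}

```text
time: 23.7
ee_pos: [544.5, -62.7, 152.5]
orientation: [-0.643, 0.766, 0.001, -0.001]
contact_force: [-0.2, -0.3, -1.2]
opening: 64.4
```

```bash
python3 - <<'E'
from h import *
i,C,s=shot('w12'); bronze(i,C,12,400,3000); go(671,173,150)
E
```

```text
tcp [544.5 -62.7 152.5] t 23.7 open 64.4
px [21.  9.] xy [735.2 114.7] cm [737.9 117.8] len 38.2 wid 15.2 ang 79.9
px [464.  52.] xy [ 628.8 -281.1] cm [ 628.8 -280.9] len 93.4 wid 17.5 ang 98.6
px [ 66. 222.] xy [530.5 143.8] cm [531.3 143.8] len 61.4 wid 14.9 ang 170.7
px [110. 222.] xy [522.3  96.8] cm [523.   96.7] len 61.4 wid 13.4 ang 170.9
px [110. 313.] xy [409.9 130.7] cm [409.7 133.2] len 92.1 wid 28.2 ang 155.8
px [391. 313.] xy [ 351.6 -199.2] cm [ 350.4 -201.7] len 92.2 wid 28.9 ang 4.3
pre dx -254.0 dy -83.8 dz 2.2 twist 0.000 yaw0 260.0
post dx -254.0 dy -83.8 dz 2.2 twist 0.000 yaw0 260.0
```

Call:
{"method": "drive_tool", "body": {"moves": [{"dx":-0.0423,"dy":-0.014,"dz":0,"twist":0,"hand":0.6},{"dx":-0.0423,"dy":-0.014,"dz":0,"twist":0,"hand":0.6},{"dx":-0.0423,"dy":-0.014,"dz":0,"twist":0,"hand":0.6},{"dx":-0.0423,"dy":-0.014,"dz":0,"twist":0,"hand":0.6},{"dx":-0.0423,"dy":-0.014,"dz":0,"twist":0,"hand":0.6},{"dx":-0.0423,"dy":-0.014,"dz":0,"twist":0,"hand":0.6},{"dx":0,"dy":0,"dz":0.015,"twist":0,"hand":0.6},{"dx":0,"dy":0,"dz":0.015,"twist":0,"hand":0.6},{"dx":0,"dy":0,"dz":0,"twist":0,"hand":0.6},{"dx":0,"dy":0,"dz":0,"twist":0,"hand":0.6},{"dx":0,"dy":0,"dz":0,"twist":0,"hand":0.6}]}}

```text
time: 24.85
ee_pos: [672.5, 171.2, 124.0]
orientation: [-0.642, 0.767, -0.0, 0.0]
contact_force: [0.2, -0.0, 0.1]
opening: 73.4
```

```bash
python3 - <<'E'
from h import *
i,C,s=shot('w13'); h=cv2.cvtColor(i,cv2.COLOR_BGR2HSV)
m=cv2.inRange(h,(0,150,60),(8,255,255))|cv2.inRange(h,(172,150,60),(180,255,255))
n,l,st,ce=cv2.connectedComponentsWithStats(m); j=1+st[1:,4].argmax()
r=cv2.minEnclosingCircle(np.argwhere(l==j)[:,::-1].astype(np.float32)); print(r,st[j])
b=st[j]; c=(r[0][0],b[1]+b[3]-r[1]) # lower edge = top rim nearest
for z in(50,55): print(ray(C,r[0],z), ray(C,(r[0][0]+r[1],r[0][1]),z)-ray(C,(r[0][0]-r[1],r[0][1]),z))
p=ray(C,r[0],54); go(p[0],p[1],20)
cv2.imwrite('pics/w13c.png',cv2.resize(i[60:310,100:400],None,fx=2,fy=2))
E
```

```text
tcp [672.5 171.2 124. ] t 24.85 open 73.4
((247.0, 200.0), 24.515399932861328) [ 223  176   49   48 1824]
[670.2 174.5  50. ] [ -7.2 -40.5   0. ]
[671.8 174.1  55. ] [ -7.1 -39.7   0. ]
pre dx -2.4 dy 1.6 dz 104.4 twist 0.000 yaw0 259.9
post dx -2.4 dy 1.6 dz 104.4 twist 0.000 yaw0 259.9
```

View pics/w13c.png

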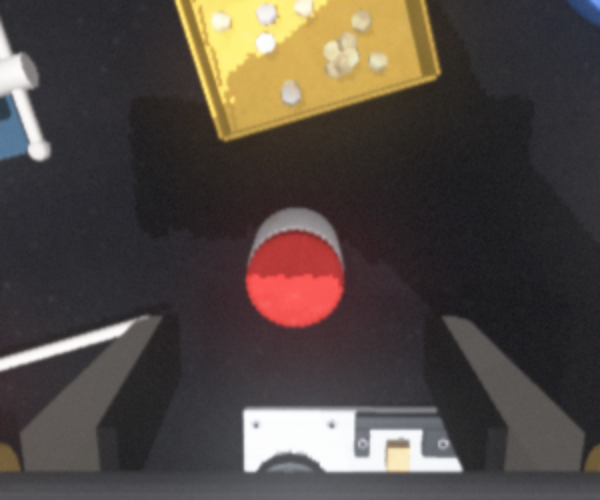

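The small jar's lid is centred at crop (295,278), upright. The screwdriver tip at (155,318) is about 70 mm to the side, clear of the fingers.

Call:
{"method": "drive_tool", "body": {"moves": [{"dx":-0.0025,"dy":0.0015,"dz":0,"twist":0,"hand":0.5},{"dx":0,"dy":0,"dz":0.03,"twist":0,"hand":0.4},{"dx":0,"dy":0,"dz":0.03,"twist":0,"hand":0.4},{"dx":0,"dy":0,"dz":0.025,"twist":0,"hand":0.4},{"dx":0,"dy":0,"dz":0.014,"twist":0,"hand":0.3},{"dx":0,"dy":0,"dz":0.005,"twist":0,"hand":0.2},{"dx":0,"dy":0,"dz":0,"twist":0,"hand":0.1},{"dx":0,"dy":0,"dz":0,"twist":0,"hand":0},{"dx":0,"dy":0,"dz":0,"twist":0,"hand":-0.1},{"dx":0,"dy":0,"dz":0,"twist":0,"hand":-0.3},{"dx":0,"dy":0,"dz":0,"twist":0,"hand":-0.3},{"dx":0,"dy":0,"dz":0,"twist":0,"hand":-0.3}], "force": 25}}

```text
time: 26.1
ee_pos: [672.2, 175.6, 21.1]
orientation: [-0.643, 0.766, -0.001, 0.001]
contact_force: [0.1, -1.7, 5.7]
opening: 41.4
```

Call:
{"method": "drive_tool", "body": {"moves": [{"dx":0,"dy":0,"dz":0,"twist":0,"hand":-0.3},{"dx":0,"dy":0,"dz":0,"twist":0,"hand":-0.3},{"dx":0,"dy":0,"dz":-0.01,"twist":0,"hand":-0.3},{"dx":0,"dy":0,"dz":-0.02,"twist":0,"hand":-0.3},{"dx":0,"dy":0,"dz":-0.03,"twist":0,"hand":-0.3},{"dx":0,"dy":0,"dz":-0.035,"twist":0,"hand":-0.3},{"dx":0,"dy":0,"dz":-0.025,"twist":0,"hand":-0.3},{"dx":0,"dy":0,"dz":0,"twist":0,"hand":-0.3},{"dx":0,"dy":0,"dz":0,"twist":0,"hand":-0.3},{"dx":0,"dy":0,"dz":0,"twist":0,"hand":-0.3}]}}

```text
time: 27.1
ee_pos: [669.9, 175.0, 137.7]
orientation: [-0.643, 0.766, 0.001, -0.002]
contact_force: [-0.3, -0.1, -1.4]
opening: 41.2
```

```bash
python3 - <<'E'
from h import *
go(563.6,-137.5,140)
E
```

```text
pre dx 326.2 dy 50.6 dz -2.3 twist 0.000 yaw0 260.0
post dx 326.2 dy 50.6 dz -2.3 twist 0.000 yaw0 260.0
```

Call:
{"method": "drive_tool", "body": {"moves": [{"dx":0.02,"dy":0.005,"dz":0,"twist":0,"hand":-0.3},{"dx":0.035,"dy":0.005,"dz":0,"twist":0,"hand":-0.3},{"dx":0.035,"dy":0.005,"dz":0,"twist":0,"hand":-0.3},{"dx":0.035,"dy":0.005,"dz":0,"twist":0,"hand":-0.3},{"dx":0.035,"dy":0.005,"dz":0,"twist":0,"hand":-0.3},{"dx":0.035,"dy":0.005,"dz":0,"twist":0,"hand":-0.3},{"dx":0.035,"dy":0.005,"dz":0,"twist":0,"hand":-0.3},{"dx":0.035,"dy":0.005,"dz":0,"twist":0,"hand":-0.3},{"dx":0.035,"dy":0.005,"dz":0,"twist":0,"hand":-0.3},{"dx":0.026,"dy":0.005,"dz":0,"twist":0,"hand":-0.3},{"dx":0,"dy":0,"dz":0.02,"twist":0,"hand":-0.3},{"dx":0,"dy":0,"dz":0.02,"twist":0,"hand":-0.3}]}}

```text
time: 28.3
ee_pos: [564.3, -138.4, 98.0]
orientation: [-0.642, 0.767, 0.0, -0.001]
contact_force: [0.2, 0.2, -0.6]
opening: 41.2
```

Call:
{"method": "drive_tool", "body": {"moves": [{"dx":0,"dy":0,"dz":0,"twist":0,"hand":-0.3},{"dx":0,"dy":0,"dz":0,"twist":0,"hand":-0.3},{"dx":0,"dy":0,"dz":0,"twist":0,"hand":-0.3}]}}

```text
time: 28.6
ee_pos: [565.8, -136.6, 99.9]
orientation: [-0.643, 0.766, -0.0, 0.0]
contact_force: [0.8, -0.3, -1.5]
opening: 41.8
```

```bash
python3 - <<'E'
from h import *
import pickle
i,C,s=shot('w14'); pickle.dump((C,s),open('w14.pkl','wb')); go(563.6,-137.9,28); cv2.imwrite('pics/w14c.png',cv2.resize(i[60:330,100:400],None,fx=2,fy=2))
E
```

```text
tcp [ 565.8 -136.6   99.9] t 28.6 open 41.8
pre dx 1.6 dy 2.2 dz 72.2 twist 0.000 yaw0 260.0
post dx 1.6 dy 2.2 dz 72.2 twist 0.000 yaw0 260.0
```

View pics/w14c.png

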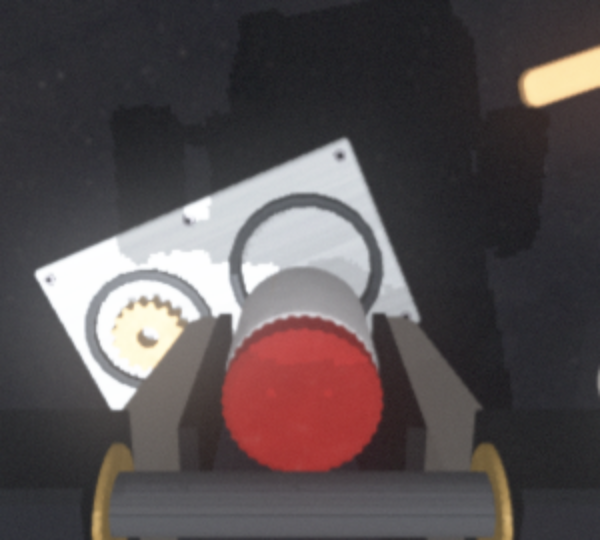

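The gear lies flat inside the low ring at crop (149,336). The tall collar is centred at about (307,270), and the jar hangs upright just behind it.

```bash
python3 - <<'E'
from h import *
import pickle
C,s=pickle.load(open('w14.pkl','rb'))
print(ray(C,(253.2,194.7),16),'jar lid',ray(C,(100+303/2-.25,60+394/2-.25),99.9-21+54), s['ee_pos'])
go(563.8,-138,28)
E
```

```text
[ 564.2 -138.8   16. ] jar lid [ 568.  -137.5  132.9] [ 565.84021781 -136.60806019   99.9361583 ]
pre dx 1.7 dy 2.0 dz 72.2 twist 0.000 yaw0 260.0
post dx 1.7 dy 2.0 dz 72.2 twist 0.000 yaw0 260.0
```

Call:
{"method": "drive_tool", "body": {"moves": [{"dx":0.002,"dy":0.002,"dz":0.02,"twist":0,"hand":-0.3},{"dx":0,"dy":0,"dz":0.025,"twist":0,"hand":-0.3},{"dx":0,"dy":0,"dz":0.015,"twist":0,"hand":-0.3},{"dx":0,"dy":0,"dz":0.008,"twist":0,"hand":-0.3},{"dx":0,"dy":0,"dz":0.004,"twist":0,"hand":-0.3},{"dx":0,"dy":0,"dz":0,"twist":0,"hand":-0.3},{"dx":0,"dy":0,"dz":0,"twist":0,"hand":-0.3},{"dx":0,"dy":0,"dz":0,"twist":0,"hand":-0.3}]}}

```text
time: 29.45
ee_pos: [563.7, -138.7, 28.3]
orientation: [-0.643, 0.766, -0.001, 0.0]
contact_force: [0.1, -0.3, -0.2]
opening: 41.1
```

Weight seems nearly off. I'll lower it 1 mm more and then release.

Call:
{"method": "drive_tool", "body": {"moves": [{"dx":0,"dy":0,"dz":0.001,"twist":0,"hand":-0.3},{"dx":0,"dy":0,"dz":0,"twist":0,"hand":-0.3},{"dx":0,"dy":0,"dz":0,"twist":0,"hand":0},{"dx":0,"dy":0,"dz":0,"twist":0,"hand":0.05},{"dx":0,"dy":0,"dz":0,"twist":0,"hand":0.1},{"dx":0,"dy":0,"dz":0,"twist":0,"hand":0.15},{"dx":0,"dy":0,"dz":-0.02,"twist":0,"hand":0.2},{"dx":0,"dy":0,"dz":-0.04,"twist":0,"hand":0.2},{"dx":0,"dy":0,"dz":-0.045,"twist":0,"hand":0.2},{"dx":0,"dy":0,"dz":-0.045,"twist":0,"hand":0.2},{"dx":0,"dy":0,"dz":-0.04,"twist":0,"hand":0.2},{"dx":0,"dy":0,"dz":-0.02,"twist":0,"hand":0.2}]}}

```text
time: 30.65
ee_pos: [564.6, -138.7, 240.8]
orientation: [-0.643, 0.766, -0.002, 0.002]
contact_force: [0.5, -0.2, 0.7]
opening: 54.9
```

Call:
{"method": "drive_tool", "body": {"moves": [{"dx":-0.03,"dy":0,"dz":0,"twist":0,"hand":0.2},{"dx":-0.04,"dy":0,"dz":0,"twist":0,"hand":0.2},{"dx":-0.03,"dy":0,"dz":0,"twist":0,"hand":0.2},{"dx":0,"dy":0,"dz":0,"twist":0,"hand":0.2},{"dx":0,"dy":0,"dz":0,"twist":0,"hand":0.2},{"dx":0,"dy":0,"dz":0,"twist":0,"hand":0.2}]}}

```text
time: 31.25
ee_pos: [580.2, -41.6, 236.3]
orientation: [-0.642, 0.767, -0.0, -0.001]
contact_force: [0.5, 0.2, -0.1]
opening: 54.9
```

```bash
python3 - <<'E'
from h import *
i,C,s=shot('w15'); print(s['contact_force'].round(1)); w=cv2.resize(i,(784,588),interpolation=cv2.INTER_CUBIC)
sc=env.camera('side')[150:290,180:320]; w[448:588,0:784]=0; w=w[:448]
sc=cv2.resize(sc,(300,300)); c2=cv2.resize(env.camera('scene')[100:250,190:340],(300,300))
out=np.vstack([cv2.resize(w,(525,300)),np.zeros((0,525,3),np.uint8)]); out=np.hstack([sc,c2]); 
wide=cv2.resize(i[:295],(600,346)); h=np.vstack([out[:254],wide]); print(h.shape); cv2.imwrite('pics/final.png',h)
bronze(i,C,14,200,3000)
hh=cv2.cvtColor(i,cv2.COLOR_BGR2HSV); m=cv2.inRange(hh,(0,150,60),(8,255,255))|cv2.inRange(hh,(172,150,60),(180,255,255))
n,l,st,ce=cv2.connectedComponentsWithStats(m); j=1+st[1:,4].argmax(); print('lid',ce[j],st[j],ray(C,ce[j],61))
E
```

```text
tcp [580.2 -41.6 236.3] t 31.25 open 54.9
[ 0.5  0.2 -0.1]
(600, 600, 3)
px [451.  85.] xy [ 632.4 -299.7] cm [ 632.2 -298.1] len 131.7 wid 18.2 ang 98.3
px [273. 182.] xy [548.5 -66.6] cm [547.3 -68.6] len 32.1 wid 21.9 ang 34.7
px [124. 220.] xy [531.  142.9] cm [531.5 142.9] len 59.6 wid 12.2 ang 170.7
px [159. 221.] xy [522.   95.9] cm [522.9  95.7] len 60.8 wid 11.6 ang 171.2
px [128. 313.] xy [386.2 179.3] cm [386.3 182.1] len 115.7 wid 32.4 ang 156.7
px [373. 313.] xy [ 321.5 -183.2] cm [ 320.  -186.1] len 115.6 wid 33.0 ang 3.2
px [296. 337.] xy [298.8 -63.2] cm [296.6 -64.4] len 115.0 wid 18.5 ang 89.9
lid [335.47783251 169.60960591] [319 154  33  32 812] [ 563.9 -138.6   61. ]
```

The viewer has reached its limit, so the last check of jar height and large jar position is by numbers only.

```bash
python3 - <<'E'
from h import *
def red(i,x0):
    hh=cv2.cvtColor(i,cv2.COLOR_BGR2HSV); m=cv2.inRange(hh,(0,140,80),(9,255,255))|cv2.inRange(hh,(171,140,80),(180,255,255)); m[:,:x0]=0
    n,l,st,ce=cv2.connectedComponentsWithStats(m); js=[j for j in range(1,n) if st[j,4]>60]; return [(ce[j],st[j]) for j in js]
P={};uv={}
for n in('scene','side'):
    K,A,t=cam(n); P[n]=K@np.c_[A,t]; i=env.camera(n); r=[q for q in red(i,170)]; print(n,r); uv[n]=max(r,key=lambda q:q[1][0])[0]
    a=cv2.imread(f'pics/{n}0.png'); x,y=(310,130) if n=='scene' else (335,138); print('large jar diff',cv2.absdiff(a[y:y+32,x:x+28],i[y:y+32,x:x+28]).mean().round(2))
def tri(u):
    X=cv2.triangulatePoints(P['scene'],P['side'],u['scene'].reshape(2,1),u['side'].reshape(2,1)).ravel(); return X[:3]/X[3]
print('lid now',tri(uv).round(1))
u0={n:[q for q in red(cv2.imread(f'pics/{n}0.png'),170) if q[0][1]<230][0][0] for n in P}; print('lid before',tri(u0).round(1))
E
```

```text
scene [(array([279.66393443, 156.92622951]), array([273, 152,  14,  11, 122], dtype=int32))]
large jar diff 3.98
side [(array([297.35877863, 162.42748092]), array([290, 158,  16,  10, 131], dtype=int32))]
large jar diff 1.9
lid now [ 561.8 -137.5   57.2]
lid before [673.5 171.6  47.2]
```

```bash
python3 -c "
from bench import env
print(env.finish_job())"
```

```text
the job is handed in; nothing more can be done
None
```

Both kits are made up and the job is handed in, at about 31.5 s of robot time. I placed the pieces in this order: the two bars in their slots, the vial in its collar, the gear in the low ring and the small red-lid jar in the tall collar. I never went near the large jar.

**What the last checks showed**
- **Bars, vial and gear:** the wrist pictures show both bars flat and centred in their slots to within about 2 mm, the vial upright inside its collar, and the gear inside the low ring. The vial was checked by eye only.
- **Small jar:** the wrist camera puts its lid within 1 mm of the collar centre. As I lowered it, its weight came off the gripper (1.5 N down to 0.2 N) at the expected floor height, and nothing pushed back at rim height.

**What disagreed or is less certain**
- **Jar height:** triangulating the lid from the scene and side cameras gave a rise of 10 mm, against the expected 6 mm. I put this down to the small angle between those two views and trusted the force reading.
- **Gear:** its last automatic outline was partly broken up by shadow. The evidence that it is seated is the wrist picture taken just before the jar was placed.
- **Large jar:** comparing its patch of the image before and after showed only small brightness changes (mean 2 to 4 grey levels).
- **Final picture:** I had used up the 16 viewable pictures, so I did not see the finished scene by eye.

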